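# Free a locked centrifuge lid with the release pin

## Robot

A 6-joint arm with a two-finger parallel gripper is mounted at the origin on the work surface. World frame = base frame: x ahead of the robot, y to its left, z up, the work surface at z = 0. Lengths are in m, angles in rad, forces in N, time in s.
With the tool pointing down it reaches from about 0.275 to 0.825 m from the base axis. Payload 4.9 kg.
Tool frame: the origin (TCP) lies midway between the tips of the shut fingers; the grasp point (between the pads) lies 19 mm behind it (grip_point_offset is the distance from the TCP to the grasp point, in m); z points along the fingers, x is the direction in which the jaws open and shut, and the axes are right-handed (so a half turn about z gives the same grasp; the last joint's range is limited). The gripper opens to 85 mm and grips with 20 to 120 N. Pads are 22 mm wide; open, the fingers measure 114 mm over their backs; the gripper's body (76 mm by 85 mm) begins 54 mm behind the grasp point. The pads swing forward as they close: fully open they stand 13 mm farther back than shut.
Start: joints at [1.092, 0.326, -0.193, 1.052, 0, 1.437], TCP at [0.186, 0.518, 0.231] pointing down, gripper open.
Joint ranges: [-2.65, 2.65], [-0.97, 1.79], [-1.3, 1.35], [-1.93, 2.1], [-1.47, 1.37], [-3.14, 3.14]. Speed limits (rad/s): [2.57, 2.57, 3.14, 3.14, 3.14, 3.14].

## Interface

Orientations are given as a rotation vector (axis times angle).
In Python, from cell import * gives the robot as it stands. Calls block until the motion is done:
- movep(position, orientation): joint-space move of the TCP to a pose.
- move_l(position, velocity=0.15, rot=None, until_force=None): straight line of the TCP; rot=None keeps the orientation; velocity is the mean speed in m/s. With until_force (N) it stops when the force on the tool has changed by that much, and returns True; else False.
- set_joints(angles): joint-space move.
- let_go() and grab(newtons=None): open the fingers fully, or close them until they stop; newtons is the grip in N (None keeps the last).
- sleep(seconds).
- ik(position, orientation): joint angles nearest the present ones, or None.
- get_state(): the state.
- grab_frame(name): name is "scene" or "top" or "wrist"; returns a dict with "img" (384x512x3 uint8, red, green, blue), "fx", "fy", "cx", "cy" (pixels), "cam_to_world" (4x4, takes a point from camera to world coordinates); the wrist camera has in their place "T_tool_cam" (4x4, takes a point from camera to tool coordinates, whose origin is the TCP and whose axes are the tool frame's). Camera axes: x right, y down, z forward; pixel columns grow to the right and rows downward; lengths in m; the calibration is good to about 2 mm. A picture is of the moment at which its call begins: read the wrist's pose just before it. There is no depth.
A pose or a line that the arm cannot do raises MotionError and nothing moves.
- sign_off(): hands the job in, once; it reports no verdict.
Trained networks look in the newest picture that a camera, given by its name, has taken for a name from the list of things; names that differ only in an ending like _2 or _b are one class to them, and where a whole thing is asked for, a point or a joint stands for the part that bears it (a point fixed in the world has none). Each returns a list of dicts, best first, with "score" (0 to 1); they miss things now and then, are a little off and sometimes report something else, mostly with a low value. They report only what shows in the picture. A call takes as long as a camera call.
- spot_in(camera, name): "centre" ([column, row] in pixels, amid what is visible of it).
- silhouettes(camera, name): "mask" (384x512 bool, what is visible of it) and "centre" ([column, row] in pixels, amid what is visible of it).
- tip_of(camera, name): "centre" ([column, row] in pixels: a listed point, or the origin of a listed thing).
The state is a dict: "clock": time; "q": joint angles; "joint_velocities": joint speeds; "tau": joint torques, N m; "position": TCP position; "eef_rot": TCP orientation; "contact_force": force on the tool from outside, world axes, zero at the start; "wrist_torque": the same for the moment, N m; "finger_gap": opening from 0.0 (shut) to 1.0 (fully open).
Only numpy, scipy, OpenCV 4.12 (cv2) and the standard library are available. Lean on these libraries where they do the work, as an engineer would, in place of code of your own. Each camera call takes 0.05 s, during which the arm holds its last target. There are 200 camera calls.

## Task

The bench centrifuge has lost power with its lid latched. Take the release pin from the rack, feel along the groove in the front deck for the release hole, and push the spring latch behind it with the pin, gently (never more than 25 N on the centrifuge), until the lid springs fully open. Then put the pin back upright, all the way down, in the rack hole it came from, and disturb nothing else.

Things in the scene. Friction and masses are not known exactly. Their poses are not given: they have to be found in the camera images.
- groove (a point): Centre of the floor of the groove in the centrifuge's front deck, 74 mm long (y), 14 mm wide (x), 4 mm deep. Its floor is a fixed 6 mm steel trim plate with a round 13 mm release hole going straight down, on the groove's centreline but anywhere up to 18 mm from this point along y (the plate was clamped where it happened to fit). Axes: x to the centrifuge's rear, y along the groove, z up.
- latch: Hidden spring latch, a steel crank; origin on its level pivot, 55 mm to the rear of (+x) and 41 mm below the groove floor. The top of its pad, 56 mm wide, lies 37 mm below the groove floor under the hole. Pushed down it resists with about 6 N, rising to 9 N; after about 9 mm of travel it frees the lid, at about 13 mm it meets a hard stop. It springs back.
- lid (a joint): Lid of the centrifuge, 165 x 200 x 18 mm, hinged along its far (+x) edge; front edge 55 mm to the rear of the groove's centreline. 0 rad = latched shut. Once the latch lets go, springs raise it in a second or so to its stop at 1.1 rad; it cannot be raised while latched.
- centrifuge: White bench centrifuge, fixed, 280 deep x 220 wide, deck 125 mm high, lid 20 mm higher. Origin under its centre on the table, x to its rear, z up. The groove lies across the front deck (robot side), between a display and a keypad.
- pin_grip (a point): Centre of the release pin's grey square handle (16 x 16 mm, 50 mm high), half-way up. z along the pin, up; x and y square to the flats. Below the handle is a steel dowel 10 mm thick and 70 mm long, with a half-round tip. Weighs about 60 g. At the start it stands upright in one of the rack's holes, hanging by the underside of its handle.
- pin_tip (a point): Centre of the tip of the release pin's dowel, 95 mm below the handle's centre.
- rack: White plastic rack, fixed, a block 50 x 150 x 80 mm high, origin under its centre, z up. Three upright through holes of 13 mm diameter in a row along its y, at y = -50, 0 and +50 mm. One holds the release pin, the others a capped tube each.
- tube_a: Capped clear tube hanging in the rack, 10 mm in diameter, 90 mm long, with a round 16 mm cap standing 20 mm above the rack. Origin at its lower end.
- tube_b: As the other tube, with a differently coloured cap. Origin at its lower end.
- bottle: Jar, 70 mm in diameter, 110 mm high, origin under its centre.
- dishes: Stack of round dishes, 62 mm in diameter, 30 mm high, origin under its centre.
- tip_box: Pipette tip box, 122 x 87 x 70 mm, origin under its centre.
- pipette: Hand pipette lying on the table, about 250 mm long, 24 mm high, origin under it near its middle.

How it is judged:
By the outcome, as a careful person would: the job done as asked, in the order asked, and still so for the second after the job is handed in, with the robot touching nothing.
It also fails if it takes over 67 s, if anything falls off the work surface, if the arm or the gripper's body presses on something with over 40 N, if the wrist force passes 120 N, or if a joint passes its speed limit or range.

## Working session

There is one attempt and no reset: what is moved stays moved. The work goes in short steps, each a Python script; the robot and the scene stay as the last script left them, time stands still between calls to the robot, and variables do not carry over. Pictures are saved under pics/ and viewed, about 8 in all and at most 12, crops included, and the job is handed in when it is done.

```bash
mkdir -p pics; ls; python3 - <<'E'
from cell import *
import cv2,numpy as np
s=get_state();print(s['clock'],s['position'],s['eef_rot'],s['contact_force'],s['finger_gap'])
ims=[]
for c in ('scene','top'):
    f=grab_frame(c);ims.append(f['img'][:,:,::-1]);print(c,f['fx'],f['cx'],f['cy'],np.round(f['cam_to_world'],4).tolist())
    for n in ('groove','pin_grip','pin_tip','rack','tube_a','lid','centrifuge'):
        print(n,[(np.round(d['centre']).tolist(),round(d['score'],2)) for d in tip_of(c,n)][:3])
cv2.imwrite('pics/a.png',cv2.resize(ims[0],(800,600)));cv2.imwrite('pics/b.png',cv2.resize(ims[1],(800,600)))
E
```

```text
pics
0.0 [0.18563078 0.51712255 0.23051517] [ 2.56893328e+00  1.80699466e+00 -2.34694295e-03] [ 0.79539931  0.0588289  -0.02530999] 1.0004706166877002
scene 354.60222256876557 258.91332061003584 187.65336615577684 [[-0.1638, 0.6972, -0.698, 1.3488], [0.9864, 0.1048, -0.1267, 0.0958], [-0.0152, -0.7092, -0.7048, 0.8812], [0.0, 0.0, 0.0, 1.0]]
groove [([326.0, 173.0], 0.66)]
pin_grip [([194.0, 178.0], 0.68)]
pin_tip []
rack [([183.0, 194.0], 0.64)]
tube_a []Traceback (most recent call last):
  File "<stdin>", line 8, in <module>
ValueError: it knows: bottle, centrifuge, dishes, groove, latch, pin_grip, pin_tip, pipette, rack, tip_box, tube
```

```bash
python3 - <<'E'
from cell import *
import cv2,numpy as np
ims=[]
for c in ('scene','top'):
    f=grab_frame(c);ims.append(f['img'][:,:,::-1]);M=np.array(f['cam_to_world'])
    if c=='top':print(f['fx'],f['fy'],f['cx'],f['cy'],M.round(4).tolist())
    for n,z in (('groove',.121),('pin_grip',.105),('rack',0),('tube',None),('centrifuge',0)):
      for d in (tip_of(c,n) if z is not None else spot_in(c,n)):
        u=d['centre'];r=M[:3,:3]@[(u[0]-f['cx'])/f['fx'],(u[1]-f['cy'])/f['fy'],1]
        p=M[:3,3]+r*(((.09 if z is None else z)-M[2,3])/r[2])
        print(c,n,np.round(u).tolist(),round(d['score'],2),p.round(4))
cv2.imwrite('pics/a.png',cv2.resize(ims[0],(800,600)));cv2.imwrite('pics/b.png',cv2.resize(ims[1],(800,600)))
E
```

```text
scene groove [325.0, 176.0] 0.6 [0.5166 0.1546 0.121 ]
scene pin_grip [191.0, 176.0] 0.52 [ 0.559  -0.2681  0.105 ]
scene rack [184.0, 193.0] 0.62 [ 0.5428 -0.3177  0.    ]
scene centrifuge [317.0, 226.0] 0.97 [0.6201 0.1478 0.    ]
446.6388540123085 446.6388540123085 253.90574181887743 191.59222832893363 [[0.0181, -0.994, 0.1079, 0.4444], [-0.9997, -0.0197, -0.013, -0.0144], [0.015, -0.1077, -0.9941, 1.5474], [0.0, 0.0, 0.0, 1.0]]
top groove [193.0, 214.0] 0.93 [0.5246 0.1589 0.121 ]
top pin_grip [328.0, 204.0] 0.55 [ 0.5653 -0.2736  0.105 ]
top rack [331.0, 212.0] 0.66 [ 0.5457 -0.3036  0.    ]
top centrifuge [202.0, 186.0] 0.61 [0.6278 0.1476 0.    ]
```

View pics/a.png

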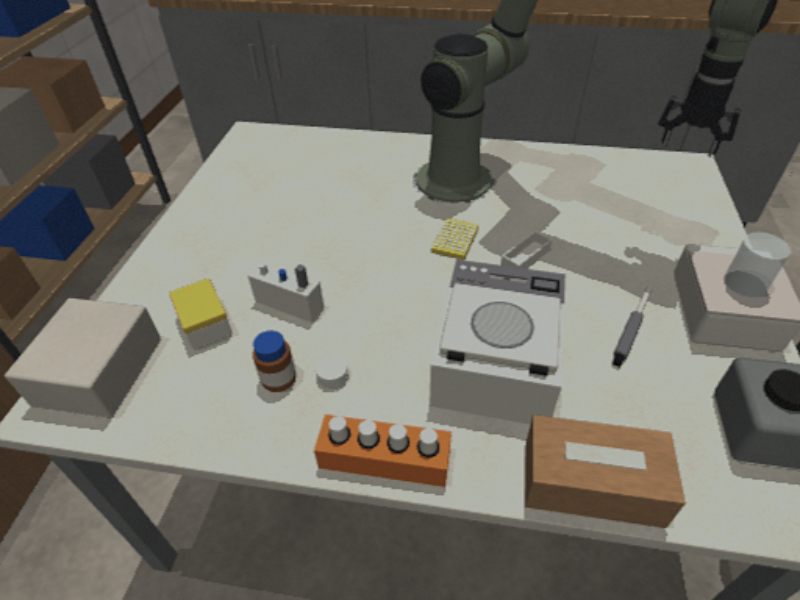

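View pics/b.png

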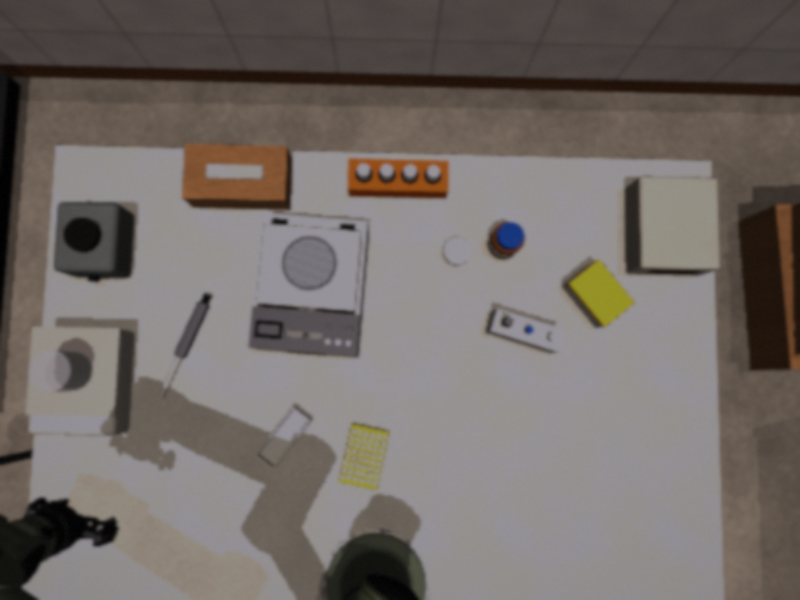

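The scene shows the pin (dark handle, at 301,275 in the scene view and 506,321 in the top view) in the rack's end hole nearest the centrifuge. The blue tube is in the middle hole and the white tube at the far end. The groove lies between the display (268,328) and the keypad (338,342) in the top view. It shows two light strips with a gap near (304,334), which may be the hole. Next I'll look from close up with the wrist camera.

```bash
cat > h.py <<'E'
from cell import *
import cv2,numpy as np
from scipy.spatial.transform import Rotation as R
def down(a): # jaw direction at angle a
    return R.from_matrix(np.array([[np.cos(a),np.sin(a),0],[np.sin(a),-np.cos(a),0],[0,0,-1]])).as_rotvec()
def wrist():
    s=get_state();f=grab_frame('wrist');T=np.eye(4);T[:3,:3]=R.from_rotvec(s['eef_rot']).as_matrix();T[:3,3]=s['position']
    f['M']=T@np.array(f['T_tool_cam']);return f
def ray(f,u,z):
    M=f['M'];r=M[:3,:3]@[(u[0]-f['cx'])/f['fx'],(u[1]-f['cy'])/f['fy'],1]
    return M[:3,3]+r*((z-M[2,3])/r[2])
def proj(f,p):
    M=f['M'];c=M[:3,:3].T@(np.array(p)-M[:3,3]);return [f['fx']*c[0]/c[2]+f['cx'],f['fy']*c[1]/c[2]+f['cy']]
def st(t=''):
    s=get_state();print(t,round(s['clock'],2),np.round(s['position'],4),np.round(s['contact_force'],2),round(s['finger_gap'],3))
    return s
E
python3 - <<'E'
from h import *
f=wrist();print(f['fx'],np.round(f['T_tool_cam'],3).tolist())
def look(xy,z,a,name,things):
    T=np.array(f['T_tool_cam']);o=R.from_rotvec(down(a)).as_matrix()@T[:3,3]
    movep([xy[0]-o[0],xy[1]-o[1],z],down(a));st();print(np.round(get_state()['q'],2))
    g=wrist();cv2.imwrite('pics/%s.png'%name,cv2.resize(g['img'][:,:,::-1],(800,600)))
    for n,z in things:
        for d in tip_of('wrist',n): print(n,np.round(d['centre'],1),round(d['score'],2),ray(g,d['centre'],z).round(4))
look((.52,.157),.28,np.pi/2-.05,'g1',[('groove',.121),('centrifuge',0)])
look((.562,-.271),.30,-.34,'p1',[('pin_grip',.105),('rack',0),('tube',0)])
E
```

```text
280.98479900454515 [[1.0, -0.0, -0.0, -0.0], [0.0, 0.963, 0.269, -0.068], [0.0, -0.269, 0.963, -0.143], [0.0, 0.0, 0.0, 1.0]]
 2.92 [0.5874 0.1548 0.28  ] [-0.51 -0.06 -0.53] 1.001
[0.14 0.41 0.06 1.22 0.   0.18]
groove [248.4 115.9] 0.59 [0.5216 0.1555 0.121 ]
groove [251.3 183.4] 0.28 [0.5937 0.1551 0.121 ]
centrifuge [250.  186.5] 0.74 [0.6282 0.1517 0.    ]
 4.86 [ 0.5401 -0.3342  0.3   ] [-0.45 -0.39 -0.7 ] 1.003
[-0.67  0.46  0.18  1.29  0.    1.24]
pin_grip [245.7 104.7] 0.76 [ 0.5609 -0.2591  0.105 ]
tube [250.  142.8] 0.71 [ 0.5475 -0.3113  0.    ]
tube [249.6 171.4] 0.5 [ 0.5318 -0.3539  0.    ]
```

View pics/g1.png

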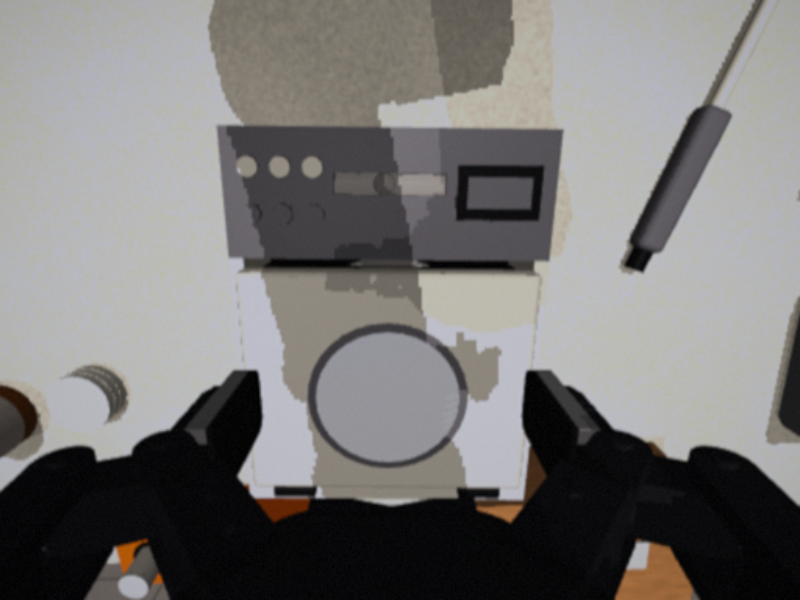

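View pics/p1.png

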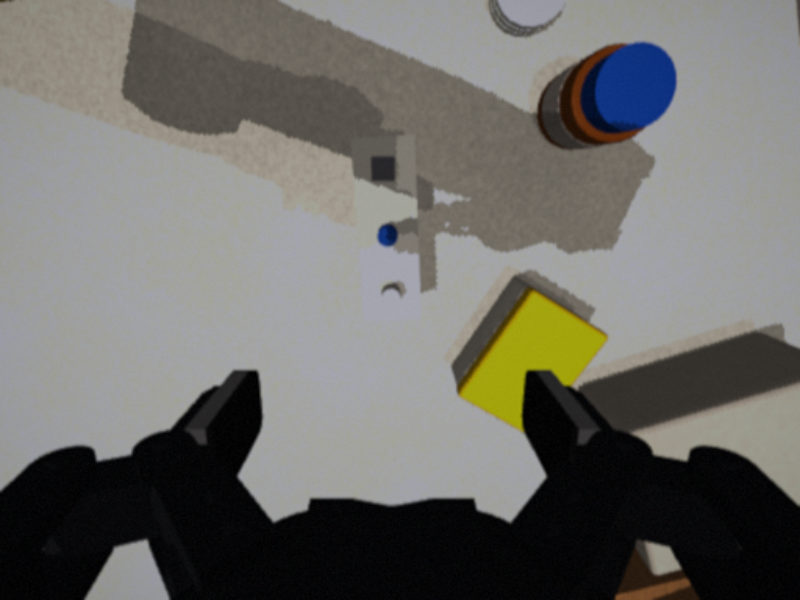

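g1 shows the release hole as a dark disc in the groove at about (386,183), with the groove running from x=333 to 446. p1 shows the dark square handle at (383,168), the blue cap at (388,235) and the white cap at (393,290), in one row.

```bash
python3 - <<'E'
from h import *
import numpy as np
k=1.5625
f=wrist()
P=[ray(f,(383/k,168/k),.13),ray(f,(388/k,235/k),.10),ray(f,(393/k,290/k),.10)]
print(np.round(P,4)); d=P[0]-P[2]; yaw=np.arctan2(-d[0],d[1]);print('rack yaw',yaw)
g=dict(f);T=np.eye(4);T[:3,:3]=R.from_rotvec(down(np.pi/2-.05)).as_matrix();T[:3,3]=[.5874,.1548,.28];g['M']=T@np.array(f['T_tool_cam'])
for u in ((386,183),(333,183),(446,185)): print(ray(g,(u[0]/k,u[1]/k),.121).round(4))
for u in ((218,126),(562,129)): print('front edge',ray(g,(u[0]/k,u[1]/k),.125).round(4))
# closer look over pin
a=yaw
o=R.from_rotvec(down(a)).as_matrix()@[0,-.045,0]
p=P[0][:2]; movep([p[0]-o[0],p[1]-o[1],.22],down(a)); st()
f=wrist();cv2.imwrite('pics/p2.png',cv2.resize(f['img'][:,:,::-1],(800,600)))
for d in silhouettes('wrist','pin_grip')[:1]:
    ys,xs=np.where(d['mask']);print(d['score'],xs.min(),xs.max(),ys.min(),ys.max(),ray(f,d['centre'],.13).round(4),ray(f,d['centre'],.105).round(4))
    print(cv2.minAreaRect(np.c_[xs,ys].astype(np.float32)))
for d in tip_of('wrist','pin_grip'): print(d['centre'],d['score'],ray(f,d['centre'],.105).round(4))
E
```

```text
[[ 0.5595 -0.2625  0.13  ]
 [ 0.546  -0.3101  0.1   ]
 [ 0.535  -0.3531  0.1   ]]
rack yaw -0.2637178017055866
[0.523  0.1546 0.121 ]
[0.5213 0.1195 0.121 ]
[0.5263 0.1944 0.121 ]
front edge [0.4828 0.0502 0.125 ]
front edge [0.4955 0.268  0.125 ]
 5.54 [ 0.5476 -0.3056  0.2202] [ 0.69 -0.69  0.77] 1.002
0.87 241 260 130 153 [ 0.5591 -0.2604  0.13  ] [ 0.5584 -0.2626  0.105 ]
((250.5, 141.5), (23.0, 19.0), 90.0)
[247.6, 138.3] 0.74 [ 0.5572 -0.2603  0.105 ]
```

View pics/p2.png

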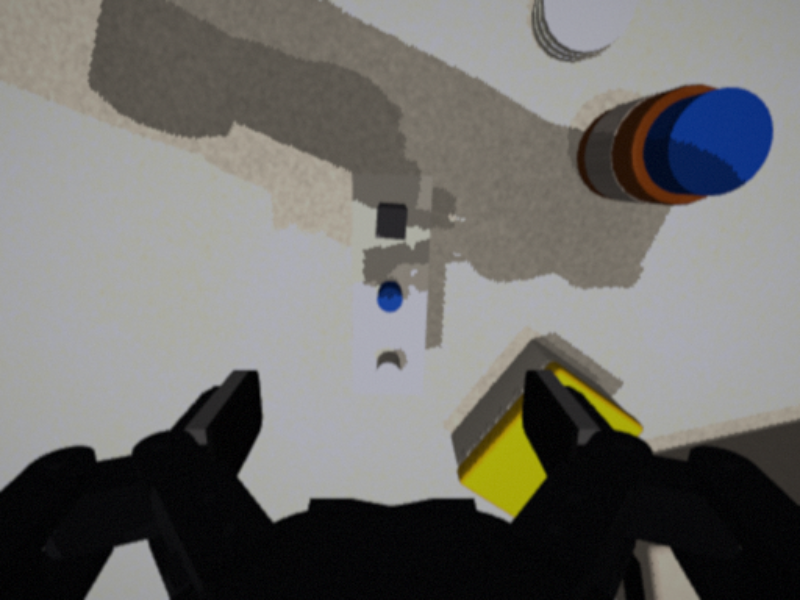

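The rack is now square in view. The handle is at (391,221), with the blue cap at (390,296) and the white cap at (389,365). Next I'll grasp the pin and lift it.

```bash
python3 - <<'E'
from h import *
a=-.264
p=[.5582,-.2612]
movep([*p,.18],down(a)); st()
print(move_l([*p,.091],.08,until_force=6)); st('down')
sleep(.2);f0=np.array(get_state()['contact_force'])
grab(60);sleep(.3);s=st('grip');print('df',np.array(s['contact_force'])-f0)
move_l([*p,.20],.1); s=st('lift')
sleep(.3);st()
f=wrist();cv2.imwrite('pics/l1.png',cv2.resize(f['img'][:,:,::-1],(800,600)))
for n in ('pin_tip','pin_grip'):
    for d in tip_of('wrist',n): print(n,d['centre'],d['score'])
print('exp tip',proj(f,[*p,.219-.09-.01]))
E
```

```text
6.04 [ 0.5585 -0.261   0.1806] [0.1  0.12 0.13] 0.994
False
down 7.3 [ 0.5586 -0.2615  0.0916] [-1.1  -0.57 -0.34] 1.0
grip 8.43 [ 0.5582 -0.2612  0.0911] [-0.57 -0.63  0.69] 0.179
df [-0.70715098 -1.40351622  0.77963004]
lift 9.68 [ 0.5577 -0.2609  0.1992] [-0.11 -0.88  0.02] 0.183
 9.97 [ 0.558  -0.2611  0.1996] [-0.44 -0.49 -1.2 ] 0.179
pin_tip [252.2, 200.0] 0.73
pin_grip [251.2, 252.1] 0.71
exp tip [np.float64(250.4843292668191), np.float64(198.4777793316696)]
```

View pics/l1.png

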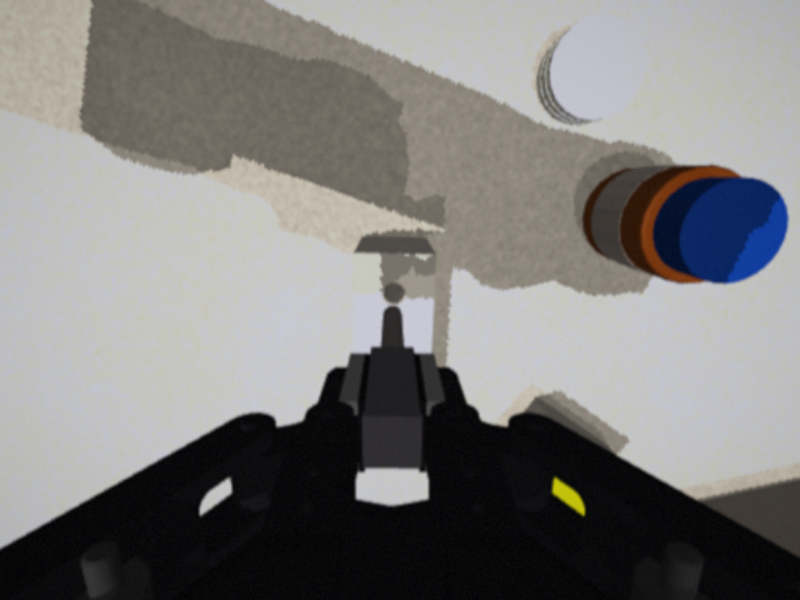

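The pin is held straight, with its tip at (394,312). The empty rack hole is at (394,293). Now to the groove.

```bash
python3 - <<'E'
from h import *
f=wrist();print('rack hole',ray(f,(394/1.5625,293/1.5625),.08).round(4))
a=np.pi/2-.06
move_l([.558,-.261,.26],.15)
movep([.523,.1546,.27],down(a)); move_l([.523,.1546,.214],.08); sleep(.3); st()
f=wrist();u=proj(f,[.523,.1546,.121]);print('proj hole',u,'proj tip',proj(f,[*get_state()['position'][:2],.133]))
for n in ('pin_tip','groove'):
    for d in tip_of('wrist',n): print(n,np.round(d['centre'],1),round(d['score'],2),ray(f,d['centre'],.121).round(4))
c=f['img'][90:240,150:350,::-1];cv2.imwrite('pics/h1.png',cv2.resize(c,(800,600),interpolation=cv2.INTER_CUBIC))
E
```

```text
rack hole [ 0.5596 -0.2626  0.08  ]
 13.42 [0.5232 0.1547 0.2144] [-0.36  0.48 -1.05] 0.183
proj hole [np.float64(250.82813825246592), np.float64(194.01813727625287)] proj tip [np.float64(250.89714522324041), np.float64(198.1791796215418)]
pin_tip [255.2 196.8] 0.85 [0.5258 0.1583 0.121 ]
groove [251.8 192. ] 0.89 [0.5212 0.1556 0.121 ]
```

View pics/h1.png

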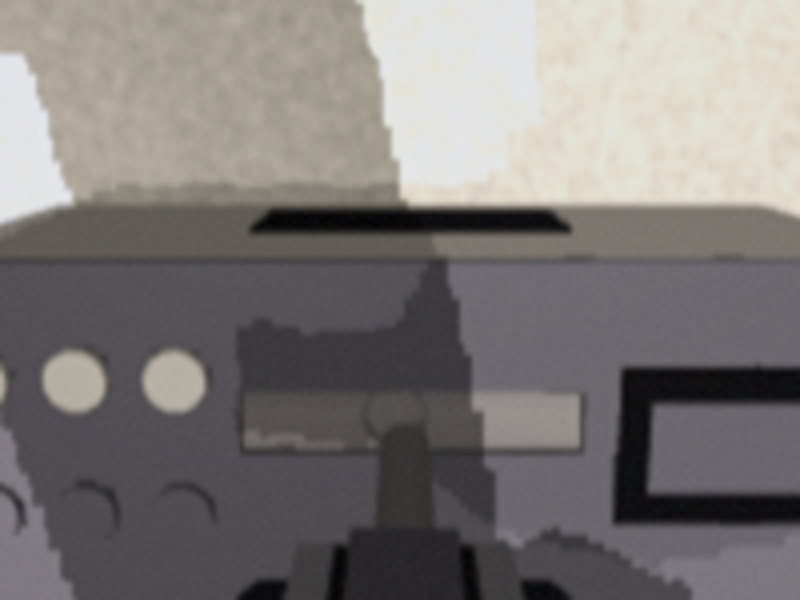

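The crop shows the hole as a ring at (395,413) and the pin's axis at about 405. The hole is therefore about 2 mm toward −y, at roughly (0.5226, 0.1527). I'll lower the pin gently and feel for it.

```bash
python3 - <<'E'
from h import *
p=[.5226,.1527]
move_l([*p,.208],.03); sleep(.3); st('above')
print(move_l([*p,.188],.02,until_force=4)); s=st('touch')
if s['position'][2]<.192:
    print(move_l([*p,.168],.02,until_force=4)); st('deeper')
E
```

```text
above 14.22 [0.5227 0.1527 0.2081] [ 0.75 -0.08 -0.58] 0.18
False
touch 15.38 [0.5227 0.1527 0.1882] [-0.36 -0.53 -0.  ] 0.177
False
deeper 16.52 [0.5227 0.1527 0.1681] [-0.62  0.12 -0.7 ] 0.182
```

The pin has entered the hole cleanly, with the tip about 34 mm below the groove floor and no side force. Next I'll find the pad and push.

```bash
python3 - <<'E'
from h import *
p=[.5226,.1527]
print(move_l([*p,.157],.012,until_force=3.5)); s=st('pad')
zc=s['position'][2]
for dz in (.004,.007,.009,.0105):
    hit=move_l([*p,zc-dz],.015,until_force=10); sleep(.1); s=st('dz %.4f %s'%(dz,hit))
    if hit or s['contact_force'][2]>14: break
sleep(.8);st('held')
f=grab_frame('scene');cv2.imwrite('pics/o1.png',f['img'][80:280,200:420,::-1].repeat(2,0).repeat(2,1))
E
```

```text
True
pad 17.0 [0.5228 0.1527 0.1646] [0.05 0.18 4.45] 0.176
dz 0.0040 False 17.47 [0.5229 0.1528 0.1615] [-1.08  0.01  6.74] 0.175
dz 0.0070 False 17.92 [0.523  0.1528 0.1586] [-2.08 -0.93  8.22] 0.175
dz 0.0090 False 18.3 [0.523  0.1528 0.1567] [-1.08  0.02  8.44] 0.178
dz 0.0105 False 18.65 [0.5232 0.1528 0.1545] [0.37 0.53 4.96] 0.176
held 19.45 [0.5232 0.1528 0.1548] [ 0.07 -0.11  8.33] 0.177
```

View pics/o1.png

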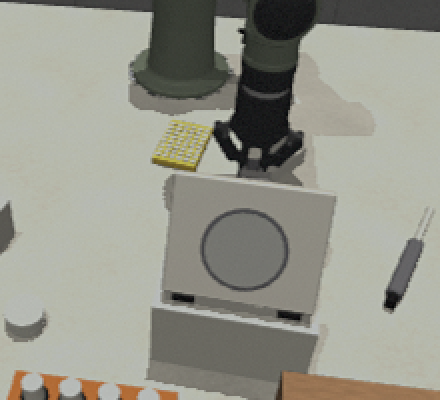

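The lid is up (its front edge is near (250,185) in the crop) and the forces stayed below 10 N. Now I'll withdraw, check the lid, and return the pin above its hole.

```bash
python3 - <<'E'
from h import *
p=[.5226,.1527]
move_l([*p,.215],.06); move_l([.51,.145,.26],.12); st('out')
q=[.5582,-.2612]
movep([*q,.24],down(-.264)); move_l([*q,.20],.08); sleep(.3); st('over rack')
f=wrist();c1=f['img'][150:240,190:310,::-1]
for d in tip_of('wrist','pin_tip'): print('tip',d['centre'],d['score'])
print('rack hole',proj(f,[.5596,-.2626,.08]))
g=grab_frame('scene');c2=g['img'][60:270,200:420,::-1]
im=np.zeros((600,800,3),np.uint8);im[:600,:800]=cv2.resize(c1,(800,600),interpolation=cv2.INTER_CUBIC);cv2.imwrite('pics/r1.png',im)
cv2.imwrite('pics/o2.png',cv2.resize(c2,None,fx=2.5,fy=2.5))
E
```

```text
out 21.21 [0.51   0.145  0.2597] [-0.49 -0.21 -0.26] 0.174
over rack 23.68 [ 0.5584 -0.2614  0.2005] [-0.16  0.36 -1.72] 0.181
tip [252.3, 199.6] 0.82
rack hole [np.float64(251.68027911268777), np.float64(187.2418442426949)]
```

View pics/r1.png

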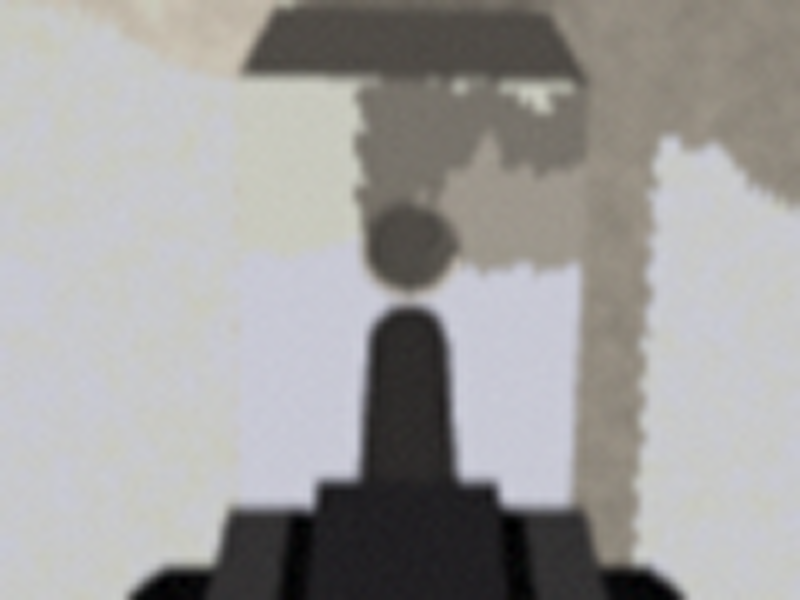

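View pics/o2.png

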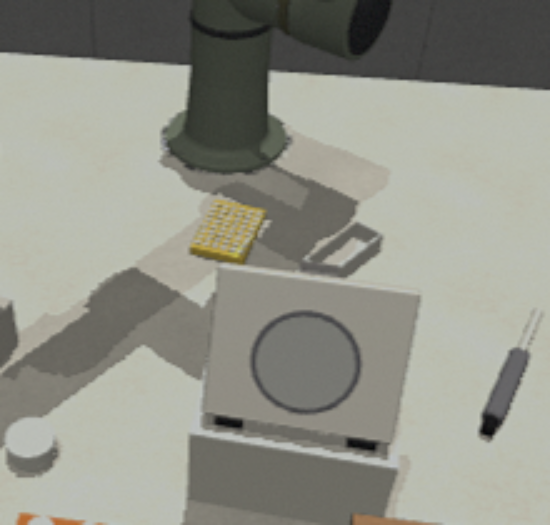

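r1 shows the tip at (408,315), in line with the empty hole at (410,247) and unchanged in the grip. o2 shows the lid raised. Now I'll put the pin back.

```bash
python3 - <<'E'
from h import *
q=[.5582,-.2612]
hit=move_l([*q,.15],.05,until_force=5); s=st('enter %s'%hit)
if not hit:
    hit=move_l([*q,.0895],.04,until_force=5); s=st('seat %s'%hit)
    if s['position'][2]<.0945:
        let_go(); sleep(.3); st('open')
        move_l([*q,.18],.08)
        o=R.from_rotvec(down(-.264)).as_matrix()@[0,-.045,0]
        move_l([q[0]-o[0],q[1]-o[1],.22],.15); sleep(.3); st('clear')
        f=wrist()
        for d in silhouettes('wrist','pin_grip')[:1]:
            ys,xs=np.where(d['mask']);print(d['score'],xs.min(),xs.max(),ys.min(),ys.max())
        im=cv2.resize(f['img'][90:270,150:390,::-1],(800,600));cv2.imwrite('pics/e1.png',im)
        c='scene';g=grab_frame(c);g['M']=np.array(g['cam_to_world'])
        for d in tip_of(c,'pin_grip'): print(d['score'],ray(g,d['centre'],.105).round(4))
E
```

```text
enter False 24.98 [ 0.5585 -0.2614  0.1504] [-0.38 -0.56 -0.73] 0.178
seat True 26.34 [ 0.5581 -0.2611  0.0911] [-0.83  0.06  4.88] 0.178
open 27.32 [ 0.5572 -0.2606  0.0898] [-0.   -0.22  0.2 ] 0.997
clear 29.45 [ 0.5464 -0.3039  0.2194] [-0.34  0.23  0.36] 0.997
0.79 242 260 132 154
0.44 [ 0.5541 -0.2676  0.105 ]
```

View pics/e1.png

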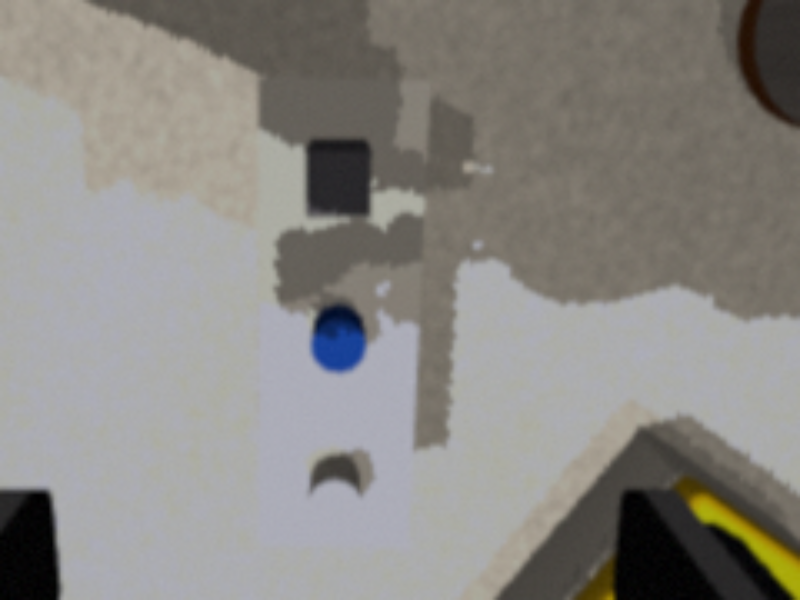

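The pin is upright and seated at (338,177) in the crop, with both tubes still in place at (339,338) and (337,475). The robot is clear of everything, so I'm handing in.

```bash
python3 -c "
from cell import *
sign_off()"
```

```text
the job is handed in; nothing more can be done
```

The lid is open, the pin is back upright and fully down in its own rack hole, and I handed the job in at about 29 s of robot time.

- **Finding the hole:** The wrist camera showed it about 4 mm from the groove's centre. The pin went straight in with no side force, so I did not need to slide along the groove.
- **Pushing the latch:** The tip met the pad at the expected depth. I pushed 10.5 mm past that point (the commanded distance). The highest force I read was about 8.4 N, and the move never met the hard stop. The camera showed the lid raised, both while the pin was in and after I withdrew it. I did not measure its angle against the 1.1 rad stop.
- **Returning the pin:** It seated at the same height as at the grasp, 0.0911 m, with 4.9 N of contact. The last wrist picture shows it upright, with both tubes in place and the gripper clear.
- **Disagreement:** The final scene-camera fix on the pin's handle had a low score (0.44). It lay about 8 mm from where I set the pin down, against about 7 mm for the same camera at the start. I went by the wrist view, which matched its picture from before the grasp to within about 2 pixels.

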